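# Load the countertop samples into the polishing nest and close its guard

## Task

Get the polishing station ready for its next run: take every countertop sample out of the cabinet drawer and seat each one flat and square in a pocket of its own, slab down and upstand pointing up, with the nest's guard lifted right back. Once all are in, lower the guard gently until it is fully down, and leave the drawer fully shut. Never let the guard fall or slam at either end, and leave the other things on the bench where they are.

Things in the scene. Friction and masses are not known exactly. Their poses are not given: they have to be found in the camera images.
- fixture: aluminium polishing nest on a dark steel base, 150 x 350 mm, fixed to the bench, 45 mm high; origin: centre of its underside; x points away from the robot (to the hinge side), y along the row of four pockets, z up. Walls between pockets 17 mm wide, their tops 45 mm above the bench
- pocket0 (a point): centre of the floor of pocket 0 of the nest, 37 mm above the bench. The four alike pockets, 75 mm apart in a row along the nest's y, are 84 mm (along the nest's x) by 58 mm (along y), 8 mm deep
- pocket1 (a point): centre of the floor of pocket 1 of the nest, 37 mm above the bench. The four alike pockets, 75 mm apart in a row along the nest's y, are 84 mm (along the nest's x) by 58 mm (along y), 8 mm deep
- pocket2 (a point): centre of the floor of pocket 2 of the nest, 37 mm above the bench. The four alike pockets, 75 mm apart in a row along the nest's y, are 84 mm (along the nest's x) by 58 mm (along y), 8 mm deep
- pocket3 (a point): centre of the floor of pocket 3 of the nest, 37 mm above the bench. The four alike pockets, 75 mm apart in a row along the nest's y, are 84 mm (along the nest's x) by 58 mm (along y), 8 mm deep
- guard (a joint): angle of the hinged guard over the nest (rad): 0 = fully down on its stop, 1.75 = fully lifted back on its open stop. The guard is a grey box open below with a clear top, 144 x 338 x 50 mm, 0.45 kg; it stays up by itself beyond about 1.2 rad but falls if let go lower down
- guard_hinge (a point): middle of the guard's hinge axis, which runs along the nest's y at the nest's far edge, 50 mm above the bench, 70 mm behind the nest's centre
- guard_bar (a point): middle of the guard's black handle bar, 12 mm thick, 110 mm long along the nest's y, 40 mm clear off the guard's front wall; 184 mm in front of and 25 mm above the hinge axis when the guard is down
- cabinet: low grey bench cabinet, 260 deep x 240 wide x 100 mm high, fixed, with a cork block fast on top of it (135 mm high there); origin: middle of the foot of its front face, at bench height (so 12 mm behind the shut drawer panel's outer face); x points into it, away from the robot, so the drawer slides out along its -x
- drawer (a joint): how far the cabinet's drawer is out (m): 0 = fully shut, 0.20 = fully open on its stop; it starts some way out and stays where it is left. Inside floor 18 mm above the bench, side and back walls 5 mm thick, tops 40 mm above the bench, front panel 93 mm high; inside 210 mm wide, 200 mm deep
- drawer_bar (a point): middle of the drawer's steel handle bar, 12 mm thick, 100 mm long along the cabinet's y, 68 mm above the bench, its axis 42 mm in front of the drawer's front panel
- sample0: white solid-surface sample with an upstand (L section), 150 g: slab 80 mm (x) x 54 mm (y) x 14 mm thick, and along its whole +y long edge an upstand 14 mm thick and 45 mm high from the underside (its middle plane at y = +20 mm). Origin: centre of the slab's underside, z up. All samples are alike; two to four are present, in the drawer at the start
- sample1: white solid-surface sample with an upstand (L section), 150 g: slab 80 mm (x) x 54 mm (y) x 14 mm thick, and along its whole +y long edge an upstand 14 mm thick and 45 mm high from the underside (its middle plane at y = +20 mm). Origin: centre of the slab's underside, z up. All samples are alike; two to four are present, in the drawer at the start
- sample2: white solid-surface sample with an upstand (L section), 150 g: slab 80 mm (x) x 54 mm (y) x 14 mm thick, and along its whole +y long edge an upstand 14 mm thick and 45 mm high from the underside (its middle plane at y = +20 mm). Origin: centre of the slab's underside, z up. All samples are alike; two to four are present, in the drawer at the start
- sample3: white solid-surface sample with an upstand (L section), 150 g: slab 80 mm (x) x 54 mm (y) x 14 mm thick, and along its whole +y long edge an upstand 14 mm thick and 45 mm high from the underside (its middle plane at y = +20 mm). Origin: centre of the slab's underside, z up. All samples are alike; two to four are present, in the drawer at the start
- tape: roll of yellow tape lying flat, 104 mm across, 25 mm high; not part of the job
- pad: round white polishing pad, 156 mm across, 34 mm high; not part of the job
- spray: white bottle, 64 mm across, 160 mm high; not part of the job
- spatula: spatula 260 mm long lying on the bench; not part of the job
- mug: green cup, 80 mm across, 90 mm high; not part of the job
There are look-alikes about, which are no part of the job. Leave any yellow look-alike of the sample0 alone.

How it is judged:
By the outcome, as a careful person would: the job done as asked, in the order asked, and still so for the second after the job is handed in, with the robot touching nothing.
Of sample0, sample1, sample2, sample3 only 2 to 4 are there at a start; the rules pass over those that are not, and their reading is None.
At some moment in a run one of sample0, sample1, sample2, sample3 may be knocked a few centimetres aside while the robot is not near it.
It also fails if it takes over 210 s, if anything falls off the work surface, if the arm or the gripper's body presses on something with over 40 N, if the wrist force passes 120 N, or if a joint passes its speed limit or range.

## Robot

A 6-joint arm with a two-finger parallel gripper is mounted at the origin on the work surface. World frame = base frame: x ahead of the robot, y to its left, z up, the work surface at z = 0. Lengths are in mm, angles in degrees, forces in N, time in s.
With the tool pointing down it reaches from about 325 to 925 mm from the base axis. Payload 3.1 kg.
Tool frame: the origin (TCP) lies at the very end of the fingers, on their centre line; the grasp point (between the pads) lies grasp_offset behind it (grasp_offset is the distance from the TCP to the grasp point, in mm); z points along the fingers, y is the line along which they close (so a half turn about z gives the same grasp; the last joint's range is limited). The gripper opens to 85 mm and grips with 20 to 120 N. Pads are 22 mm wide; open, the fingers measure 114 mm over their backs; the gripper's body (76 mm by 85 mm) begins 54 mm behind the grasp point. The pads swing forward as they close: fully open they stand 13 mm farther back than shut.
Start: joints at [-74.611, 12.427, 92.441, -0, 75.132, -6.429], TCP at [232.311, -580.233, 231.3] pointing down, gripper open.
Joint ranges: [-157.48, 157.48], [-44.54, 120.13], [17.64, 146.25], [-64.5, 244.5], [7.68, 150.69], [-147.95, 147.95]. Speed limits (degrees/s): [159.86, 159.86, 180, 180, 180, 180].

## Interface

Orientations are given as [roll, pitch, yaw] about the fixed x, y, z axes, in that order (R = Rz(yaw) Ry(pitch) Rx(roll)).
In Python, from station import * gives the robot as it stands. Calls block until the motion is done:
- goto(position, orientation): joint-space move of the TCP to a pose.
- move_l(position, attitude=None, speed=150): straight line of the TCP; attitude=None keeps the orientation; speed is the mean speed in mm/s.
- move_j(angles): joint-space move.
- grip(opening, squeeze=None): finger opening in mm; squeeze is the grip in N (None keeps the last); returns when the fingers have stopped.
- wait(seconds).
- solve_ik(position, orientation): joint angles nearest the present ones, or None.
- get_obs(): the state.
- get_image(name): name is "side" or "top"; returns the picture (384x512x3 uint8, red, green, blue); there is no depth.
- get_calibration(name): a dict with "fx", "fy", "cx", "cy" (pixels), "R" (3x3) and "t" (3): a world point X has camera coordinates R X + t. Camera axes: x right, y down, z forward; pixel columns grow to the right and rows downward; lengths in mm; the calibration is good to about 2 mm. A picture is of the moment at which its call begins. get_calibration takes no time and is no camera call.
A pose or a line that the arm cannot do raises Unreachable and nothing moves.
- sign_off(): hands the job in; it is judged then, once.
Trained networks look in the newest picture that a camera, given by its name, has taken for a name from the list of things; names that differ only in an ending like _2 or _b are one class to them, and where a whole thing is asked for, a point or a joint stands for the part that bears it (a point fixed in the world has none). Each returns a list of dicts, best first, with "score" (0 to 1); they miss things now and then, are a little off and sometimes report something else, mostly with a low value. They report only what shows in the picture. A call takes as long as a camera call. They do not tell look-alikes from the thing itself.
- spot_in(name, camera): "extent" ([centre column, centre row, width, height] in pixels, round what is visible of it).
- regions_of(name, camera): "region" (384x512 bool, what is visible of it) and "extent" ([centre column, centre row, width, height] in pixels, round what is visible of it).
The state is a dict: "t": time; "joint_pos": joint angles; "qvel": joint speeds; "effort": joint torques, N m; "tcp_pos": TCP position; "ee_rot": TCP orientation; "wrist_force": force on the tool from outside, world axes, zero at the start; "moment": the same for the moment, N m; "grip_width": finger opening in mm; "grip_force": force on a finger pad.
Only numpy, scipy, OpenCV 4.12 (cv2) and the standard library are available. Lean on these libraries where they do the work, as an engineer would, in place of code of your own. Each camera call takes 0.05 s, during which the arm holds its last target. There are 200 camera calls.

## Working session

There is one attempt and no reset: what is moved stays moved. The work goes in short steps, each a Python script; the robot and the scene stay as the last script left them, time stands still between calls to the robot, and variables do not carry over. Pictures are saved under pics/ and viewed, at most 14 in all, crops included, and the job is handed in when it is done.

```bash
ls; mkdir -p pics; python3 - <<'E'
from station import *
import cv2,numpy as np
o=get_obs();print(o)
for n in("side","top"):
    im=get_image(n);cv2.imwrite(f"pics/{n}0.png",im[:,:,::-1]);c=get_calibration(n)
    print(n,c,-np.array(c["R"]).T@np.array(c["t"]))
E
```

```text
pics
{'t': 0.0, 'joint_pos': array([-7.46099345e+01,  1.24771037e+01,  9.25282289e+01,  9.14978649e-04,
        7.51300374e+01, -6.42753632e+00]), 'qvel': array([ 0.04128369,  0.03436748,  0.08546081,  0.06648787, -0.0515738 ,
        0.01580334]), 'effort': array([ 9.94050934e-04, -3.96841049e+01, -3.03850579e+01, -6.16793000e-05,
        9.62335384e-03,  1.73756263e-05]), 'tcp_pos': array([ 232.1049632 , -579.44127821,  229.96677673]), 'ee_rot': array([-1.79865580e+02, -1.60324029e-02,  2.18173472e+01]), 'wrist_force': array([-0.0968733 , -0.07153889,  0.43566992]), 'moment': array([ 0.03980501, -0.0374898 ,  0.0097485 ]), 'grip_force': 0.0, 'grip_width': 85.06820794130277}
side {'fx': 372.0290415340974, 'fy': 372.0290415340974, 'cx': 256.3405892940005, 'cy': 191.65972197598563, 'R': array([[-9.18569555e-01, -3.95259138e-01,  4.32305531e-04],
       [-2.30997876e-01,  5.35943506e-01, -8.12037277e-01],
       [ 3.20733463e-01, -7.46012582e-01, -5.83605409e-01]]), 't': array([ 496.83052039,  179.67679418, 1035.33516506])} [165.8117152  872.45325203 749.91667437]
top {'fx': 366.93485718115875, 'fy': 366.93485718115875, 'cx': 251.0862606717556, 'cy': 191.57435743417332, 'R': array([[-0.02765113, -0.99951768,  0.01413557],
       [-0.98484319,  0.02481745, -0.17166244],
       [ 0.17122884, -0.01866798, -0.98505441]]), 't': array([  -4.37564803,  535.28951554, 1233.48247715])} [ 315.8474656     5.36856452 1306.99831299]
```

View pics/side0.png

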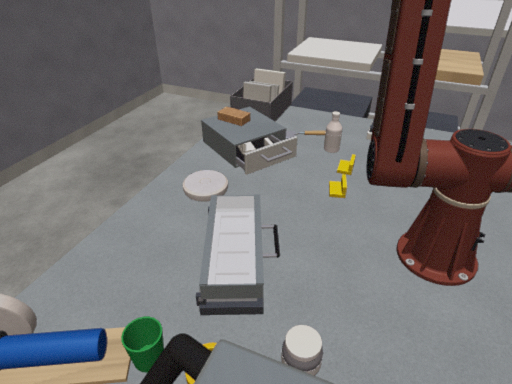

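View pics/top0.png

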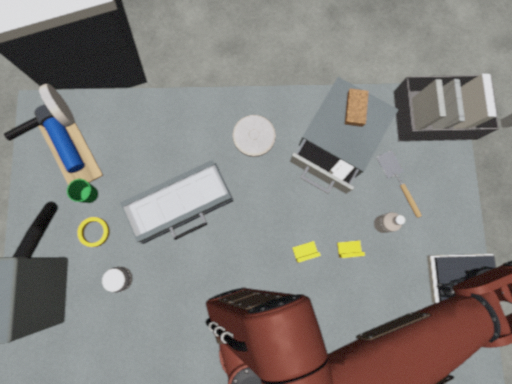

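The top view shows the nest with its guard down at (177,203), its bar at (190,226), and the cabinet at (345,130) with the drawer partly out at (325,165). At least one white sample is at (342,168). Two yellow look-alikes sit at (306,252) and (351,249) and are not to be touched. Next I'll enlarge the nest and cabinet and get the regions.

```bash
cat > h.py <<'E'
from station import *
import cv2,numpy as np
from scipy.optimize import least_squares
CAL={n:get_calibration(n) for n in("side","top")}
def proj(n,X):
    c=CAL[n];p=np.atleast_2d(X)@np.array(c["R"]).T+c["t"]
    return np.c_[c["fx"]*p[:,0]/p[:,2]+c["cx"],c["fy"]*p[:,1]/p[:,2]+c["cy"]]
def ray(n,u):
    c=CAL[n];R=np.array(c["R"]);d=R.T@[(u[0]-c["cx"])/c["fx"],(u[1]-c["cy"])/c["fy"],1]
    return -R.T@c["t"],d/np.linalg.norm(d)
def plane(n,u,z):
    o,d=ray(n,u);return o+d*(z-o[2])/d[2]
def tri(us,ut):
    """closest point of two rays, and their gap"""
    (a,d),(b,e)=ray("side",us),ray("top",ut)
    s=np.linalg.lstsq(np.c_[d,-e],b-a,rcond=None)[0];p,q=a+d*s[0],b+e*s[1]
    return (p+q)/2,np.linalg.norm(p-q)
def crop(im,x,y,w,h,k):
    return cv2.resize(im[y:y+h,x:x+w,::-1],None,fx=k,fy=k,interpolation=cv2.INTER_CUBIC)
E
python3 - <<'E'
from h import *
im={n:get_image(n) for n in CAL}
a=np.hstack([crop(im["top"],285,75,120,120,3.3),crop(im["top"],115,150,120,100,3.3)[:396] if 0 else cv2.copyMakeBorder(crop(im["top"],115,150,120,100,3.3),0,66,0,0,0)])
b=np.hstack([crop(im["side"],195,95,110,90,3.3)])
cv2.imwrite("pics/c1.png",a);
cv2.imwrite("pics/c2.png",np.hstack([crop(im["side"],198,98,104,80,3.8),crop(im["side"],190,185,104,80,3.8)]))
for nm in("sample0","guard_bar","drawer_bar","fixture","cabinet"):
  for n in CAL:
    for r in regions_of(nm,n)[:5]:
        m=r["region"].astype(np.uint8);box=cv2.minAreaRect(np.argwhere(m)[:,::-1].astype(np.float32))
        ys,xs=np.nonzero(m);print(nm,n,round(r["score"],2),[round(v) for v in r["extent"]],m.sum(),"cen",xs.mean().round(1),ys.mean().round(1),np.round(cv2.boxPoints(box)).astype(int).tolist())
E
```

```text
sample0 side 0.72 [348, 165, 18, 19] 234 cen 345.9 165.7 [[336, 172], [341, 151], [356, 155], [350, 176]]
sample0 side 0.69 [247, 147, 18, 12] 127 cen 246.2 147.1 [[238, 145], [252, 141], [255, 150], [241, 154]]
sample0 side 0.69 [338, 186, 17, 27] 285 cen 337.6 188.2 [[329, 176], [345, 176], [345, 197], [329, 197]]
sample0 side 0.4 [269, 143, 0, 7] 19 cen 267.5 142.0 [[266, 144], [266, 140], [270, 140], [270, 144]]
sample0 top 0.83 [342, 170, 24, 13] 278 cen 341.0 169.4 [[328, 172], [343, 157], [354, 168], [339, 182]]
sample0 top 0.82 [308, 252, 27, 20] 410 cen 305.6 251.5 [[291, 247], [315, 239], [321, 256], [297, 264]]
sample0 top 0.74 [352, 249, 27, 20] 385 cen 349.9 249.0 [[337, 242], [363, 240], [364, 255], [338, 258]]
sample0 top 0.62 [178, 201, 115, 80] 5005 cen 176.6 202.8 [[119, 202], [213, 158], [238, 210], [144, 255]]
guard_bar side 0.61 [241, 248, 78, 104] 6250 cen 234.4 248.6 [[196, 195], [278, 193], [280, 297], [198, 299]]
guard_bar top 0.68 [176, 200, 107, 80] 4645 cen 175.7 202.1 [[120, 201], [213, 159], [237, 212], [143, 254]]
drawer_bar side 0.81 [268, 153, 59, 36] 1505 cen 266.2 153.0 [[231, 148], [292, 125], [303, 154], [242, 176]]
drawer_bar top 0.82 [324, 167, 68, 53] 1521 cen 321.6 166.5 [[285, 169], [302, 138], [362, 171], [344, 202]]
drawer_bar top 0.33 [342, 169, 20, 15] 264 cen 341.5 169.6 [[329, 172], [341, 157], [354, 167], [342, 182]]
fixture side 0.78 [238, 256, 83, 123] 7342 cen 233.6 257.0 [[193, 313], [211, 187], [287, 198], [269, 324]]
fixture side 0.73 [141, 345, 44, 55] 1752 cen 143.0 341.5 [[111, 342], [145, 308], [178, 341], [144, 375]]
fixture top 0.92 [177, 202, 111, 80] 5016 cen 176.6 202.8 [[119, 202], [215, 159], [238, 211], [143, 254]]
cabinet side 0.9 [248, 140, 93, 65] 4086 cen 247.1 138.4 [[189, 140], [220, 89], [304, 139], [273, 190]]
cabinet top 0.65 [344, 133, 114, 116] 6739 cen 343.2 134.3 [[284, 168], [338, 74], [399, 109], [345, 204]]
```

View pics/c1.png

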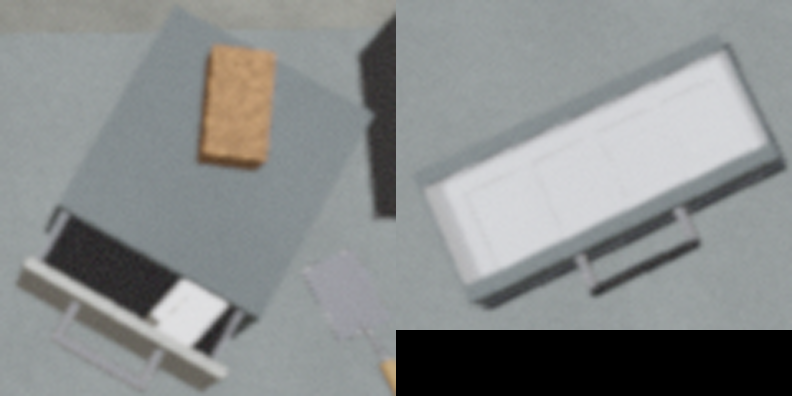

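View pics/c2.png

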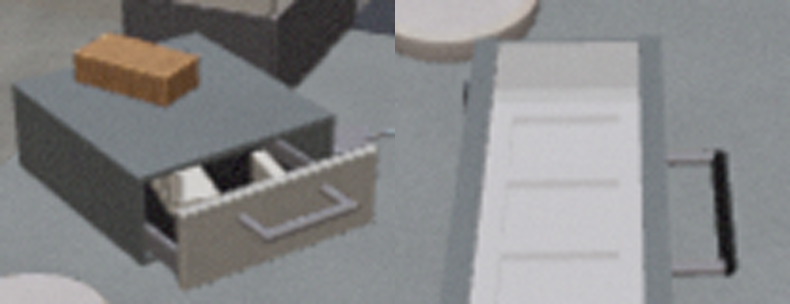

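```bash
cat > fit.py <<'E'
from h import *
def fr(p,L):
    c,s=np.cos(p[2]),np.sin(p[2]);L=np.array(L,float)
    return np.c_[p[0]+c*L[:,0]-s*L[:,1],p[1]+s*L[:,0]+c*L[:,1],L[:,2]]
def fit(obs,p0,f):
    fun=lambda p:np.concatenate([(proj(n,f(p)[i:i+1])[0]-u) for n,i,u in obs])
    r=least_squares(fun,p0,loss="soft_l1");return r.x,fun(r.x).reshape(-1,2)
if __name__=="__main__":
    np.set_printoptions(precision=2,suppress=True)
    print("bars",tri((266.9,160.1),(302.3,176.5)),tri((291.4,151.7),(328.3,192.6)),tri((275.5,225.8),(206.2,223.6)),tri((278.7,255.5),(175,237.9)))
    f=lambda p:np.r_[fr(p,[[0,120,100],[0,-120,100],[260,120,100],[260,-120,100]]),fr(p,[[-54-p[3],50,68],[-54-p[3],-50,68]])]
    obs=[("top",0,(303.2,137.1)),("top",1,(362.9,171.4)),("top",2,(338,76.8)),("top",3,(397.7,108.3)),
     ("side",0,(235.6,145.4)),("side",1,(285.6,128.8)),("side",2,(201.9,121.2)),("side",3,(251.9,106.7)),
     ("top",4,(302.3,176.5)),("top",5,(328.3,192.6)),("side",4,(266.9,160.1)),("side",5,(291.4,151.7))]
    p,r=fit(obs,[600,-250,-.5,.1],f);print("cab",p,np.degrees(p[2]));print(r)
    g=lambda p:fr(p,[[76,169,100],[76,-169,100],[-114,55,75],[-114,-55,75],[-68,-169,100]])
    obs=[("top",0,(120.8,203)),("top",1,(213.2,160.6)),("top",2,(175,237.9)),("top",3,(206.2,223.6)),("side",2,(278.7,255.5)),("side",3,(275.5,225.8)),("top",4,(229.8,194.8))]
    q,r=fit(obs,[450,200,.4],g);print("nest",q,np.degrees(q[2]));print(r)
    np.save("cab.npy",p);np.save("nest.npy",q)
    T=crop(get_image("top"),110,70,300,190,2.6);S=crop(get_image("side"),180,90,130,225,2.2)
    def dr(im,n,P,o,k,c):
        for u in proj(n,P): cv2.circle(im,tuple(int(v) for v in np.round((u-o+.5)*k)),2,c,-1)
    nb=fr(q,[[a,b,0 if a<0 else 45] for a in(-75,75) for b in(-175,175)]+[[0,37.5+75*i,37] for i in(-2,-1,0,1)])
    for P,c in((f(p),(0,0,255)),(g(q),(0,0,255)),(nb,(0,180,0)),(fr(q,[[-68,-169,100],[-68,169,100],[-68,-169,50],[-68,169,50]]),(255,0,0))):
        dr(T,"top",P,np.array([110,70]),2.6,c);dr(S,"side",P,np.array([180,90]),2.2,c)
    cv2.imwrite("pics/ovT.png",T);cv2.imwrite("pics/ovS.png",S)
    z=np.zeros((max(T.shape[0],S.shape[0]),T.shape[1]+0,3),np.uint8)
E
python3 fit.py
```

```text
bars (array([ 582.38, -196.84,   64.29]), np.float64(3.9061835924941377)) (array([ 521.39, -283.3 ,   67.69]), np.float64(0.7731108424181471)) (array([424.98, 135.57,  73.74]), np.float64(0.02213536613440069)) (array([378.55, 239.09,  74.15]), np.float64(3.184175906122991))
cab [ 646.86 -299.01   -0.56   59.  ] -32.17094158886361
[[-1.25  0.1 ]
 [ 0.81  0.69]
 [-0.3  -0.03]
 [ 0.32  1.41]
 [-0.71 -0.93]
 [ 1.19 -0.95]
 [-0.51 -1.83]
 [-1.86 -0.49]
 [-0.03  0.52]
 [-0.69 -1.02]
 [ 1.7  -0.48]
 [-0.9   0.04]]
nest [504.47 233.87   0.43] 24.555343202400966
[[-1.52 -1.51]
 [-1.21 -2.43]
 [ 0.84  0.62]
 [-0.3   0.38]
 [-0.02 -0.97]
 [ 0.35 -0.02]
 [ 0.56  1.08]]
```

View pics/ovT.png

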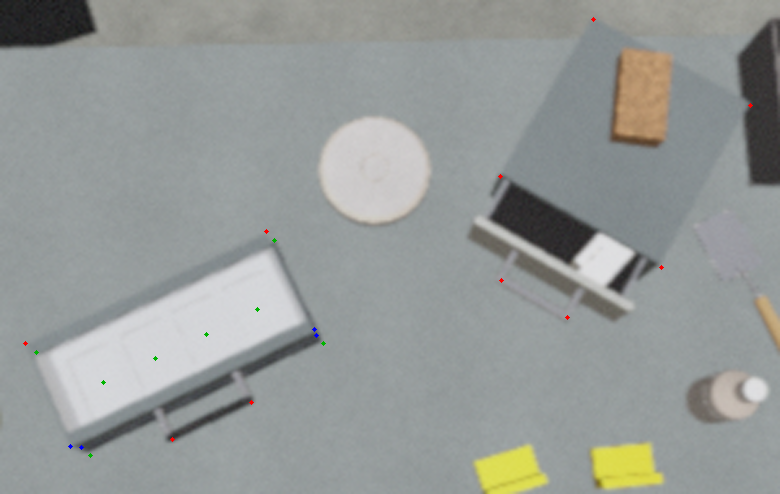

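```bash
cat >> h.py <<'E'
from fit import fr
try: G=float(grasp_offset)
except NameError: G=None
def down(direction,flip=0): return [180,0,(direction+90+180*flip+180)%360-180]   # tool y along world heading (deg)
def ok(pos,att): return solve_ik(list(pos),list(att)) is not None
def st(tag=""):
    o=get_obs();print(tag,"t%.1f"%o["t"],"tcp",np.round(o["tcp_pos"],1),"F",np.round(o["wrist_force"],1),"w%.1f gf%.1f"%(o["grip_width"],o["grip_force"]),"j6 %.0f"%o["joint_pos"][5]);return o
E
python3 - <<'E'
from fit import *
from h import *
print("G",G)
q=np.load("nest.npy")
g=lambda p:fr(p,[[70,169,100],[70,-169,100],[-114,55,75],[-114,-55,75],[-74,-169,100]])
obs=[("top",0,(120.8,203)),("top",1,(213.2,160.6)),("top",2,(175,237.9)),("top",3,(206.2,223.6)),("side",2,(278.7,255.5)),("side",3,(275.5,225.8)),("top",4,(229.8,194.8))]
q,r=fit(obs,q,g);print("nest",q,np.degrees(q[2]));print(r.round(2));np.save("nest.npy",q)
y=np.degrees(q[2])
for fl in(0,1):
    A=down(y,fl);
    for th in np.radians([0,50,100]):
        a=th+np.arctan2(25,184);R=np.hypot(184,25)
        P=fr(q,[[70-R*np.cos(a),0,50+R*np.sin(a)-(G or 20)]])[0]
        print(A,P.round(),solve_ik(list(P),A))
E
```

```text
Traceback (most recent call last):
  File "fit.py", line 1, in <module>
    from h import *
  File "h.py", line 20, in <module>
    from fit import fr
ImportError: cannot import name 'fr' from 'fit' (consider renaming 'fit.py' if it has the same name as a library you intended to import)
```

```bash
sed -i '/^from fit import fr/d' h.py
python3 - <<'E'
from fit import *
print("G",G, [n for n in dir() if 'off' in n])
q=np.load("nest.npy")
g=lambda p:fr(p,[[70,169,100],[70,-169,100],[-114,55,75],[-114,-55,75],[-74,-169,100]])
obs=[("top",0,(120.8,203)),("top",1,(213.2,160.6)),("top",2,(175,237.9)),("top",3,(206.2,223.6)),("side",2,(278.7,255.5)),("side",3,(275.5,225.8)),("top",4,(229.8,194.8))]
q,r=fit(obs,q,g);print("nest",q,np.degrees(q[2]));print(r.round(2));np.save("nest.npy",q)
y=np.degrees(q[2])
for fl in(0,1):
    A=down(y,fl);
    for th in np.radians([0,50,100]):
        a=th+np.arctan2(25,184);R=np.hypot(184,25)
        P=fr(q,[[70-R*np.cos(a),0,50+R*np.sin(a)-(G or 20)]])[0]
        print(A,P.round(),solve_ik(list(P),A))
E
```

```text
G 18.700000000000003 ['grasp_offset', 'sign_off']
nest [5.05223650e+02 2.34441122e+02 4.27529991e-01] 24.495664108790443
[[-0.98 -0.17]
 [-0.59 -1.06]
 [ 0.63  0.4 ]
 [-0.5   0.19]
 [-0.4  -0.87]
 [ 0.04  0.06]
 [ 1.17  2.52]]
[180, 0, np.float64(114.49566410879044)] [401. 187.  56.] [ 1.59029520e+01  3.93546785e+00  1.23396468e+02 -2.54444375e-14
  5.26680638e+01 -8.59271213e+00]
[180, 0, np.float64(114.49566410879044)] [479. 222. 188.] [ 17.29415524   2.98238147 107.82003854   0.          69.19757999
  -7.20150887]
[180, 0, np.float64(114.49566410879044)] [620. 287. 208.] [18.94148121 20.43746122 84.99896947  0.         74.56356931 -5.5541829 ]
[180, 0, np.float64(-65.50433589120956)] [401. 187.  56.] None
[180, 0, np.float64(-65.50433589120956)] [479. 222. 188.] None
[180, 0, np.float64(-65.50433589120956)] [620. 287. 208.] None
```

```bash
cat > guard.py <<'E'
from fit import *
R0=np.hypot(184,25);A0=np.arctan2(25,184)
q=np.load("nest.npy");A=down(np.degrees(q[2]))
def bar(th,dx=0,dz=0):
    a=th+A0;P=fr(q,[[70-R0*np.cos(a)+dx,0,50+R0*np.sin(a)-G+dz]])[0];return list(P)
def sweep(t0,t1,dx=0,dz=0,n=20,vmax=70,vend=18):
    for i in range(1,n+1):
        th=t0+(t1-t0)*i/n;e=min(i-1,n-i)
        move_l(bar(th,dx,dz),A,min(vmax,vend+14*e))
        if i%5==0: st("th%.2f"%th)
E
python3 - <<'E'
from guard import *
P=bar(0);grip(30,20)
o=get_obs();p=o["tcp_pos"]
goto([P[0],P[1],230],A)
move_l([P[0],P[1],130]);move_l(P,speed=60);st("at bar")
grip(5,25);o=st("gripped")
E
```

```text
at bar t6.3 tcp [402.  187.3  56.8] F [0.7 0.3 0.5] w29.9 gf0.0 j6 -9
gripped t6.6 tcp [404.  188.2  57.4] F [ 3.5  2.9 -2.9] w11.2 gf24.8 j6 -9
```

```bash
python3 - <<'E'
from guard import *
move_l(bar(0,2,0),A,20);st()
sweep(0,1.70,2,0,n=20)
sweep(1.70,1.745,2,0,n=1,vend=12)
st("end")
cv2.imwrite("pics/g1.png",np.hstack([crop(get_image("side"),150,80,190,240,2),crop(get_image("top"),100,120,200,240,2)]))
E
```

```text
t6.9 tcp [403.9 188.2  56.9] F [2.2 0.3 3.5] w10.9 gf25.3 j6 -9
th0.42 t9.8 tcp [426.8 198.6 130.3] F [-2.7 -3.8  0.5] w10.9 gf24.9 j6 -8
th0.85 t11.7 tcp [477.5 221.6 189.4] F [-7.2 -6.1 12.2] w10.9 gf25.6 j6 -7
th1.27 t13.6 tcp [545.5 252.5 216.3] F [ 0.4 -2.5  5.6] w11.0 gf26.3 j6 -6
th1.70 t16.5 tcp [614.7 283.9 210. ] F [ 2.1 -5.2  3.5] w10.8 gf27.4 j6 -6
end t17.4 tcp [621.9 287.2 207.5] F [ 2.7 -4.3  2.8] w10.9 gf27.5 j6 -6
```

View pics/g1.png

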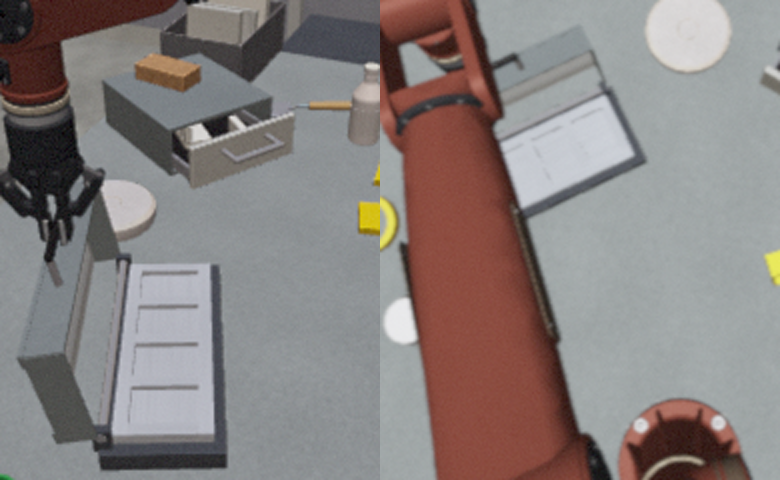

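The guard is lifted back in the side view (bar at about (58,240) in the crop) and the pockets are empty. Next I'll bring it onto its stop, release, and pull the drawer.

```bash
python3 - <<'E'
from guard import *
for th in(1.76,1.775):
    move_l(bar(th,2,0),A,8);o=st("th%.3f"%th)
grip(30);P=o["tcp_pos"];move_l([P[0],P[1],P[2]+70],speed=100);st("clear")
c=np.load("cab.npy");B=down(np.degrees(c[2]))
D=fr(c,[[-54-c[3],0,68-G]])[0];print("bar",D)
for fl in(0,1): print(solve_ik(list(D),down(np.degrees(c[2]),fl)))
goto([D[0],D[1],300],B);grip(30)
cv2.imwrite("pics/n1.png",np.vstack([crop(get_image("top"),110,130,140,120,4.5)]))
move_l([D[0],D[1],140],speed=200);move_l(list(D),speed=70);st("at")
grip(5,30);st("gripped")
E
```

```text
th1.760 t18.0 tcp [623.6 288.  206.8] F [ 0.6 -5.8  4.5] w11.2 gf27.6 j6 -6
th1.775 t18.5 tcp [623.6 288.  206.8] F [-6.2 -9.1 10.9] w11.4 gf28.2 j6 -5
clear t19.7 tcp [623.2 287.8 276. ] F [0.2 0.2 0.4] w29.9 gf0.0 j6 -6
bar [ 551.20767563 -238.83834072   49.3       ]
[-3.01187029e+01  2.17682009e+01  1.02221845e+02 -2.54444375e-14
  5.60099546e+01  2.05223866e+00]
None
at t24.2 tcp [ 551.7 -239.1   50. ] F [0.2 0.5 0.3] w29.9 gf0.0 j6 2
gripped t24.5 tcp [ 551.6 -239.    50. ] F [-1.2  1.   2.5] w10.9 gf29.3 j6 2
```

View pics/n1.png

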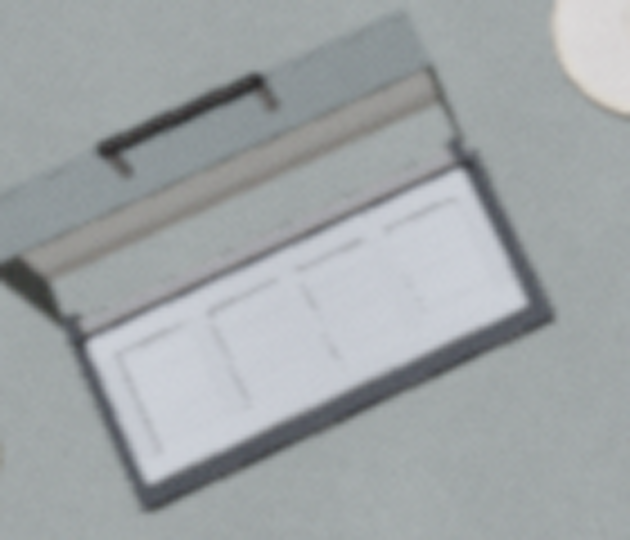

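The guard rests on its open stop. In the top crop the pocket edges are clear, with far-left corners at (118,353), (208,312), (296,268) and (384,230), so I'll refit the nest from these. The drawer handle is gripped, so I'll pull it open now.

```bash
python3 - <<'E'
from fit import *
q=np.load("nest.npy");np.set_printoptions(precision=2,suppress=True)
ys=[112.5,37.5,-37.5,-112.5]
f=lambda p:fr(p,[[p[3],-p[4],45],[-p[3],-p[4],45],[-p[3],p[4],45],[p[3],p[4],45]]+[[42,y+29,41] for y in ys]+[[42,y-29,41] for y in ys]+[[-42,y-29,41] for y in ys])
T=lambda a:np.array(a)/4.5+[109.6,129.6]
S=lambda a:np.array(a)/2+[149.75,79.75]
obs=[("top",i,T(a)) for i,a in enumerate([(462,165),(530,303),(155,485),(85,340),(118,353),(208,312),(296,268),(384,230)])]
obs+=[("side",i,S(a)) for i,a in enumerate([(127,263),(211,264),(215,437),(115,437)])]
obs+=[("side",11-i,S(a)) for i,a in enumerate([(143,273),(140,308),(137,346),(133,388)])]
obs+=[("side",15-i,S(a)) for i,a in enumerate([(198,271),(198,307),(199,345),(200,388)])]
p,r=fit(obs,[*q,70,160],f);print(p,np.degrees(p[2]));print(r.T)
for n in("top","side"):
    pp,_=fit([o for o in obs if o[0]==n],[*q,70,160],f);print(n,pp,np.degrees(pp[2]))
a=1.75+np.arctan2(25,184);R=np.hypot(184,25)
print("open bar pred",fr(p,[[70-R*np.cos(a),0,50+R*np.sin(a)]]),"meas 623.6 288 225.5; closed",fr(p,[[-114,0,75]]))
np.save("nest2.npy",p[:3])
c=np.load("cab.npy");ux=np.array([np.cos(c[2]),np.sin(c[2]),0])
o=get_obs();P=o["tcp_pos"]
d=200-c[3]
move_l(list(P-ux*(d-12)),speed=90);st("most")
for k in(-6,-2,2,5):
    move_l(list(P-ux*(d+k)),speed=20);o=st(k);print(-(o["tcp_pos"]-P)@ux,o["wrist_force"]@ux)
    if abs(o["wrist_force"]@ux)>15: break
E
```

```text
[506.14 235.82   0.43  60.74 159.82] 24.617796034705158
[[ 0.02 -0.22 -1.72 -0.16 -0.1  -0.15  0.05  0.03  1.48 -0.33  0.45 -1.81
  -0.57 -0.52 -0.64 -0.48  0.04  0.22 -0.08 -0.35]
 [ 0.37  0.25  0.6   1.01  0.79  0.48  0.93  0.14  0.32 -0.75 -1.43 -0.45
   0.12 -0.46 -0.46  0.04  0.71 -0.42 -0.47 -0.55]]
top [508.16 234.97   0.43  61.77 158.37] 24.645078482841974
side [504.87 236.53   0.43  59.48 160.78] 24.73172222501538
open bar pred [[621.96 288.89 226.6 ]] meas 623.6 288 225.5; closed [[402.5  188.34  75.  ]]
most t26.1 tcp [ 442.  -170.2   49.9] F [-0.5  0.3  4. ] w11.0 gf29.6 j6 3
-6 t26.6 tcp [ 437.1 -167.    49.9] F [-0.3 -0.6  2. ] w10.9 gf29.5 j6 3
135.24706740941903 0.11474280562855682
-2 t26.9 tcp [ 433.7 -164.9   49.9] F [ 0.2 -1.2  2.5] w10.9 gf29.5 j6 3
139.26040207739445 0.783972596298294
2 t27.3 tcp [ 433.7 -164.9   50.1] F [  8.9  -5.4 -11.7] w11.2 gf29.3 j6 3
139.1966811428004 10.451747386230949
5 t27.6 tcp [ 433.8 -165.    50.1] F [ 16.  -10.3 -20.8] w10.9 gf29.2 j6 3
139.14161006788066 19.015402600588
```

```bash
python3 - <<'E'
from fit import *
np.save("nest2.npy",[507.4,235.5,np.radians(24.65)])
grip(30);o=get_obs();P=o["tcp_pos"];move_l([P[0],P[1],200],speed=150)
goto([420,60,300],down(-30))
im={n:get_image(n) for n in CAL}
for n in CAL:
    cv2.imwrite(f"{n}_d.png",im[n][:,:,::-1])
a=crop(im["top"],270,125,100,95,4);b=crop(im["side"],225,110,100,95,4)
cv2.imwrite("pics/d1.png",np.hstack([a,b]))
for n in CAL:
    for r in regions_of("sample0",n)[:6]:
        print(n,round(r["score"],2),[round(v) for v in r["extent"]],r["region"].sum())
E
```

```text
side 0.9 [337, 183, 16, 26] 302
side 0.8 [346, 166, 21, 19] 196
side 0.61 [265, 156, 23, 23] 301
side 0.38 [213, 243, 105, 140] 9666
top 0.72 [323, 198, 26, 22] 366
top 0.67 [351, 251, 27, 20] 366
top 0.67 [308, 253, 24, 20] 370
top 0.6 [315, 171, 22, 30] 355
```

View pics/d1.png

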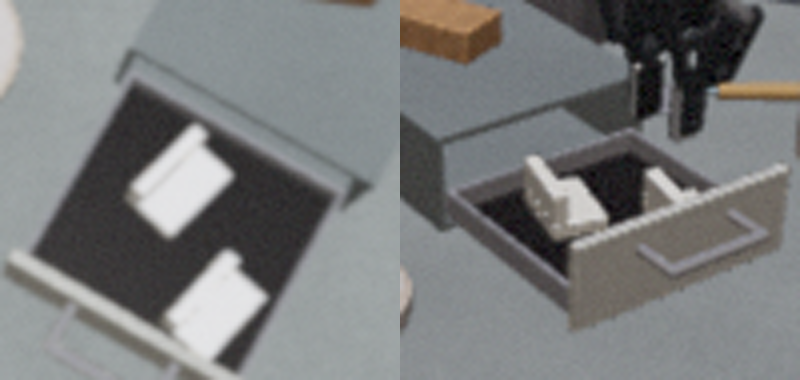

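Only two samples are in the drawer. Both stand slab down with the upstand on the left: A at crop (180,180) and B at (217,305). They fit the description because they are white and in the drawer; the yellow pair at (308,253) and (351,251) lies on the bench. Fitting their poses, with height free.

```bash
python3 - <<'E'
from fit import *
np.set_printoptions(precision=2,suppress=True)
L=np.array([[40,27,45],[40,13,45],[-40,27,45],[-40,13,45],[40,-27,14],[-40,-27,14]],float)
def f(p): 
    X=fr(p,L);X[:,2]+=p[3];return X
T=lambda a:np.array(a)/4+[269.6,124.6]
S=lambda a:(np.array(a)-[400,0])/4+[224.6,109.6]
A=[("top",0,T((197,123))),("top",1,T((209,132))),("top",2,T((126,189))),("top",3,T((138,200))),("top",4,T((236,175))),("top",5,T((168,239)))]
As=[("side",0,S((526,158))),("side",3,S((567,190))),("side",5,S((607,215)))]
B=[("top",0,T((223,251))),("top",1,T((239,259))),("top",2,T((164,318))),("top",3,T((175,329))),("top",4,T((268,297)))]
Bs=[("side",0,S((645,172))),("side",1,S((657,170)))]
out=[]
for nm,o,os,x0 in(("A",A,As,(550,-180)),("B",B,Bs,(470,-210))):
    p,r=fit(o+os,[*x0,-.6,18],f);print(nm,p,np.degrees(p[2]));print(r.T)
    h=lambda p:f([*p,18.]);pp,_=fit(o,p[:3],h);print("top only z18",pp,np.degrees(pp[2]));out.append(p)
c=np.load("cab.npy")
print("drawer corners",fr([648.8,-300.2,c[2]],[[-200,105,18],[-200,-105,18],[0,105,18],[0,-105,18]])[:,:2])
np.save("samp.npy",out)
E
```

```text
A [ 606.23 -245.35   -0.84   22.01] -48.03444488367702
[[-0.49 -0.64  1.1   0.95 -1.18  0.04 -0.14  0.4   0.48]
 [ 0.29  0.86 -0.9  -0.78  0.29 -0.58 -0.93  0.75  0.02]]
top only z18 [ 606.58 -246.41   -0.83] -47.64535697319538
B [ 493.95 -269.      5.52   17.21] 316.1552350248715
[[ 0.45 -0.46  0.18  0.52 -1.03 -0.11  0.27]
 [-0.27  0.41 -0.1  -0.12 -0.01  0.09 -0.14]]
top only z18 [ 493.73 -268.87    5.52] 316.0526689756722
drawer corners [[ 535.41 -104.83]
 [ 423.6  -282.59]
 [ 704.71 -211.32]
 [ 592.89 -389.08]]
```

```bash
cat > pp.py <<'E'
from fit import *
N=np.load("nest2.npy")
def att(yaw_s,fl): return down(np.degrees(yaw_s)+90,fl)
def plan(p,py,prefs=((0,0),(0,180),(1,0),(1,180))):
    for fl,half in prefs:
        a=att(p[2],fl);b=att(N[2]+np.radians(half),fl)
        gp=fr(p,[[0,20,36.3]])[0];q=[*fr(N,[[0,py,0]])[0][:2],N[2]+np.radians(half)]
        pl=fr(q,[[0,20,37+18.3]])[0]
        if all(ok(P,A) for P,A in((gp,a),(gp+[0,0,130],a),(pl,b),(pl+[0,0,110],b))): return gp,a,pl,b
def pick(gp,a):
    grip(44,30);goto(list(gp+[0,0,130]),a);move_l(list(gp+[0,0,35]),speed=150);move_l(list(gp),speed=50);st("at")
    grip(8,30);o=st("grip")
    move_l([*gp[:2],gp[2]+130],speed=120);return st("lift")
def seat(pl,b,hx=0,hy=0):
    """lower, and where it stands on a rim search round about; returns True when down"""
    c,s=np.cos(N[2]),np.sin(N[2])
    goto(list(pl+[0,0,110]),b);move_l(list(pl+[0,0,14]),b,120);wait(.3);f0=st("over")["wrist_force"][2]
    for dx,dy in((0,0),(2,0),(-2,0),(0,2),(0,-2),(2,2),(-2,2),(2,-2),(-2,-2),(4,0),(-4,0)):
        dx+=hx;dy+=hy;q=pl+[c*dx-s*dy,s*dx+c*dy,0]
        move_l(list(q+[0,0,10]),b,40)
        for z in(7,5,3,1.5,.5):
            move_l(list(q+[0,0,z]),b,20);o=get_obs();df=o["wrist_force"][2]-f0
            if df>8: break
        err=o["tcp_pos"][2]-pl[2];print("try",dx,dy,"z",z,"zerr %.1f df %.1f"%(err,df),np.round(o["wrist_force"],1))
        if err<2.6: return True
    return False
def let(pl):
    grip(34);o=get_obs();P=o["tcp_pos"];move_l([P[0],P[1],P[2]+110],speed=120);st("released")
E
python3 - <<'E'
from pp import *
S=np.load("samp.npy")
for i,py in((0,-37.5),(1,-112.5)):
    print(plan(S[i],py))
gp,a,pl,b=plan(S[0],-37.5)
pick(gp,a)
E
```

```text
(array([ 621.09632759, -231.98057521,   36.3       ]), [180, 0, np.float64(131.965555116323)], array([514.69879661, 219.59473144,  55.3       ]), [180, 0, np.float64(-155.35000000000002)])
(array([ 507.8003444 , -254.57078578,   36.3       ]), [180, 0, np.float64(136.15523502487144)], array([545.9793535 , 151.42929473,  55.3       ]), [180, 0, np.float64(-155.35000000000002)])
at t33.6 tcp [ 621.3 -232.    36.4] F [ 0.6 -0.3  0.7] w43.9 gf0.0 j6 -69
grip t34.0 tcp [ 621.6 -232.2   36.9] F [ 0.1 -0.4  0.4] w13.4 gf31.3 j6 -69
lift t35.2 tcp [ 620.3 -231.6  164.9] F [ 0.2  0.1 -2.7] w13.5 gf30.9 j6 -69
```

```bash
python3 - <<'E'
from pp import *
S=np.load("samp.npy")
gp,a,pl,b=plan(S[0],-37.5)
move_l([560,-80,260],speed=250)
if seat(pl,b): let(pl)
st()
cv2.imwrite("pics/s1.png",np.hstack([crop(get_image("top"),110,130,140,120,2.8),crop(get_image("side"),190,190,110,130,2.8)[:336]]))
E
```

```text
over t38.6 tcp [515.2 219.8  70.1] F [-0.1 -0.1 -2.6] w13.6 gf30.8 j6 -99
try 0 0 z 0.5 zerr 0.6 df 1.6 [ 0.  -0.5 -1. ]
released t41.5 tcp [514.1 219.4 165. ] F [ 0.2 -0.4 -0.3] w34.0 gf0.0 j6 -99
 t41.5 tcp [514.1 219.4 165. ] F [ 0.2 -0.4 -0.3] w34.0 gf0.0 j6 -99
```

View pics/s1.png

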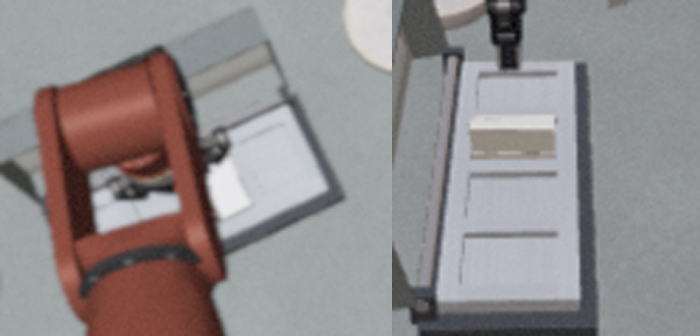

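The sample sits in the second pocket from the far right, upstand up, at crop (513,137). Now I'll check whether B has moved and pick it.

```bash
python3 - <<'E'
from pp import *
goto([420,60,300],down(-30))
im=get_image("top");old=cv2.imread("top_d.png")[:,:,::-1]
d=np.abs(im.astype(int)-old).sum(2)[145:225,265:365];d[:45,30:70]=0
print("diff px",(d>120).sum(), np.argwhere(d>120)[:5].tolist())
for n in CAL:
    if n=="side": im2=get_image(n)
    for r in regions_of("sample0",n)[:6]: print(n,round(r["score"],2),[round(v) for v in r["extent"]],r["region"].sum())
cv2.imwrite("pics/d2.png",np.hstack([crop(im,280,160,80,70,5),crop(im,150,160,80,70,5)]))
E
```

```text
diff px 0 []
side 0.62 [305, 132, 38, 5] 93
side 0.6 [235, 237, 30, 16] 484
side 0.6 [337, 185, 21, 26] 310
side 0.59 [347, 165, 23, 22] 219
side 0.43 [292, 159, 14, 12] 105
top 0.81 [350, 250, 28, 19] 377
top 0.63 [177, 197, 5, 16] 65
top 0.62 [308, 254, 27, 18] 380
top 0.59 [323, 200, 23, 20] 361
```

View pics/d2.png

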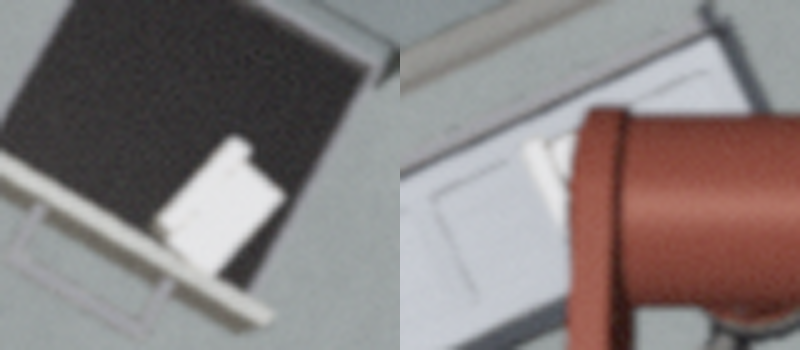

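```bash
python3 - <<'E'
from pp import *
S=np.load("samp.npy")
r=plan(S[1],37.5);print(r)
gp,a,pl,b=r
pick(gp,a)
move_l([480,-80,260],speed=250)
if seat(pl,b): let(pl)
goto([480,-120,300],down(-30))
im={n:get_image(n) for n in CAL}
cv2.imwrite("pics/s2.png",np.hstack([crop(im["top"],110,130,140,120,2.8),crop(im["side"],190,190,110,130,2.8)[:336]]))
E
```

```text
(array([ 507.8003444 , -254.57078578,   36.3       ]), [180, 0, np.float64(136.15523502487144)], array([483.41823972, 287.76016814,  55.3       ]), [180, 0, np.float64(-155.35000000000002)])
at t47.3 tcp [ 508.  -254.7   36.4] F [1.3 0.5 1.1] w44.1 gf0.0 j6 -80
grip t47.7 tcp [ 508.2 -254.9   36.9] F [-0.2 -0.   2.3] w13.6 gf30.7 j6 -80
lift t48.9 tcp [ 507.1 -254.1  165.1] F [-0.3 -0.1 -1. ] w13.4 gf30.3 j6 -80
over t52.5 tcp [483.9 288.   70.1] F [-0.3 -0.2 -2.3] w13.2 gf30.3 j6 -91
try 0 0 z 0.5 zerr 0.6 df 0.6 [ 0.5 -0.3 -1.6]
released t55.5 tcp [482.8 287.5 164.9] F [-0.5  0.   0.3] w34.2 gf0.0 j6 -91
```

View pics/s2.png

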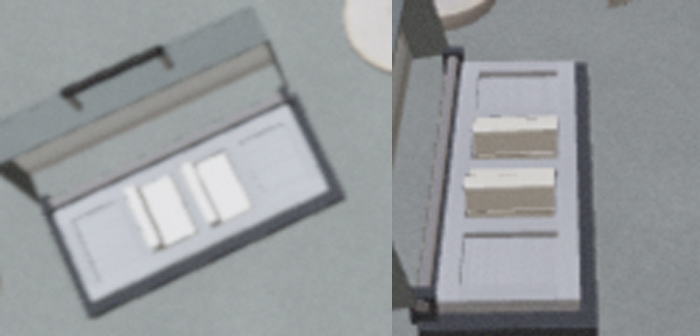

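Both samples are seated in the middle pockets, upstands up, at crop (160,210) and (217,187). I'll check flatness by touching two slab points on each with closed fingers; they should be at z≈51.

```bash
python3 - <<'E'
from pp import *
grip(0,20);b=down(np.degrees(N[2])+90)
for py in(-37.5,37.5):
    for k,dx in enumerate((-27,27)):
        P=fr(N,[[dx,py-13,0]])[0]
        if k==0: goto([*P[:2],150],b)
        move_l([*P[:2],75],speed=150);move_l([*P[:2],55],speed=40);wait(.2);f0=get_obs()["wrist_force"][2]
        for z in np.arange(54,47,-.5):
            move_l([*P[:2],z],speed=15);o=get_obs()
            if o["wrist_force"][2]-f0>4: break
        print(py,dx,"z cmd",z,"tcp %.2f"%o["tcp_pos"][2],"F",o["wrist_force"].round(1),"t%.1f"%o["t"])
        move_l([*P[:2],105],speed=150)
E
```

```text
-37.5 -27 z cmd 50.5 tcp 51.06 F [-2.  -0.6  5.4] t62.8
-37.5 27 z cmd 50.5 tcp 51.11 F [-1.8 -0.3  5.4] t66.7
37.5 -27 z cmd 50.5 tcp 51.08 F [-2.8  0.5  5.3] t71.2
37.5 27 z cmd 50.5 tcp 51.10 F [-2.1 -1.5  4.1] t75.1
```

All four points read z≈51.1, so both samples are flat on the pocket floor. Lowering the guard now.

```bash
sed -i 's/nest.npy/nest2.npy/' guard.py; python3 - <<'E'
from guard import *
P=bar(1.75);print(P)
o=get_obs();p=o["tcp_pos"];move_l([p[0],p[1],240],speed=200)
grip(30);goto([P[0],P[1],P[2]+75],A)
move_l(P,speed=60);st("at");grip(5,50);o=st("grip")
if o["grip_width"]>9:
    sweep(1.75,0.06,n=24,vmax=60,vend=14)
    for th in(.04,.025,.01,0,-.01,-.02):
        move_l(bar(th),A,8);o=st("th%.3f"%th)
        if o["wrist_force"][2]>10 : break
E
```

```text
[np.float64(623.1875584632298), np.float64(288.63395592656207), np.float64(207.89726283356708)]
at t79.7 tcp [623.6 288.8 208.7] F [0.2 0.1 0.3] w30.0 gf0.0 j6 -6
grip t80.0 tcp [623.4 288.7 208.7] F [-0.9 -0.1  1.9] w10.2 gf48.7 j6 -6
th1.40 t82.9 tcp [563.4 261.5 217.7] F [1.  1.4 7.7] w9.8 gf52.1 j6 -6
th1.05 t84.7 tcp [505.9 235.4 202.3] F [-1.2  4.1  0.1] w10.1 gf52.9 j6 -7
th0.69 t86.5 tcp [455.9 212.1 167.3] F [-2.9  4.6 -1.1] w9.7 gf51.9 j6 -8
th0.34 t88.4 tcp [421.4 195.8 116.5] F [ 1.2  5.4 -3.8] w10.2 gf52.2 j6 -8
th0.040 t91.5 tcp [405.1 188.4  63.7] F [ 3.6 -3.6 -0.6] w10.4 gf51.5 j6 -9
th0.025 t92.0 tcp [404.7 188.2  60.8] F [ 3.  -2.8 -0.2] w10.1 gf51.6 j6 -9
th0.010 t92.5 tcp [404.1 187.9  57.9] F [ 4.8 -3.2 -1.6] w10.5 gf51.0 j6 -9
th0.000 t92.9 tcp [404.1 187.9  57.3] F [ 0.6 -5.   7.8] w10.3 gf51.9 j6 -9
th-0.010 t93.3 tcp [404.2 187.9  57.2] F [-3.5 -6.7 19.9] w9.8 gf53.2 j6 -9
```

```bash
python3 - <<'E'
from guard import *
move_l(bar(0),A,8);grip(30);P=get_obs()["tcp_pos"];move_l([P[0],P[1],P[2]+110],speed=100);st("guard released")
c=np.load("cab.npy");ux=np.array([np.cos(c[2]),np.sin(c[2]),0]);B=down(np.degrees(c[2]))
D=np.array([433.8,-165,68-G])
goto([D[0],D[1],220],B);move_l([D[0],D[1],120],speed=150);move_l(list(D),speed=70);grip(5,30);o=st("grip")
P=o["tcp_pos"];P[2]=68-G
move_l(list(P+ux*188),B,speed=90);st("most")
for k in(192,196,199,201,203,205):
    move_l(list(P+ux*k),B,speed=15);o=st(k);f=o["wrist_force"]@ux;print("travel %.1f f %.1f"%((o["tcp_pos"]-P)@ux,f))
    if f<-12: break
E
```

```text
guard released t95.2 tcp [401.4 187.9 164.5] F [0.  0.3 0.3] w30.1 gf0.0 j6 -9
grip t98.9 tcp [ 434.3 -165.3   50. ] F [-1.4  0.1  2.5] w10.8 gf29.3 j6 3
most t101.1 tcp [ 594.2 -265.8   50. ] F [-0.7 -0.4  4.1] w10.9 gf29.6 j6 2
192 t101.5 tcp [ 597.5 -267.9   50. ] F [-0.5  0.8  5.2] w11.2 gf29.6 j6 2
travel 192.8 f -0.8
196 t101.9 tcp [ 600.8 -269.9   50. ] F [-0.6  0.3  5.1] w11.0 gf29.6 j6 2
travel 196.8 f -0.6
199 t102.3 tcp [ 603.1 -271.4   50. ] F [-1.1 -0.6  6.5] w10.8 gf29.7 j6 2
travel 199.4 f -0.6
201 t102.6 tcp [ 603.1 -271.4   50. ] F [-5.7  2.7 10.3] w10.5 gf30.1 j6 2
travel 199.4 f -6.3
203 t102.8 tcp [ 603.  -271.3   49.9] F [-9.   5.2 13.1] w10.6 gf30.5 j6 2
travel 199.3 f -10.4
205 t103.1 tcp [ 603.  -271.3   49.9] F [-13.3   7.8  17.5] w10.6 gf31.0 j6 2
travel 199.3 f -15.4
```

```bash
python3 - <<'E'
from fit import *
c=np.load("cab.npy");ux=np.array([np.cos(c[2]),np.sin(c[2]),0])
P=get_obs()["tcp_pos"];move_l(list(P+ux*1.0),speed=10);grip(30)
P=get_obs()["tcp_pos"];move_l([P[0],P[1],200],speed=120)
goto([350,-330,330],down(-30));st()
im={n:get_image(n) for n in CAL}
a=crop(im["top"],60,70,340,200,2.3)
b=crop(im["side"],180,90,190,225,1.0)
cv2.imwrite("pics/f1.png",a);cv2.imwrite("pics/f2.png",crop(im["side"],170,85,200,240,2.4))
E
```

```text
t106.6 tcp [ 350.4 -329.8  329.3] F [-0.4  0.9  0.4] w30.2 gf0.0 j6 -22
```

View pics/f1.png

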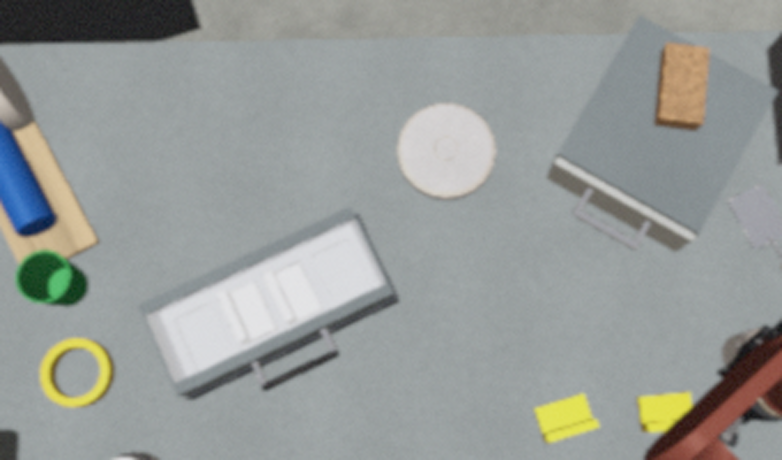

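View pics/f2.png

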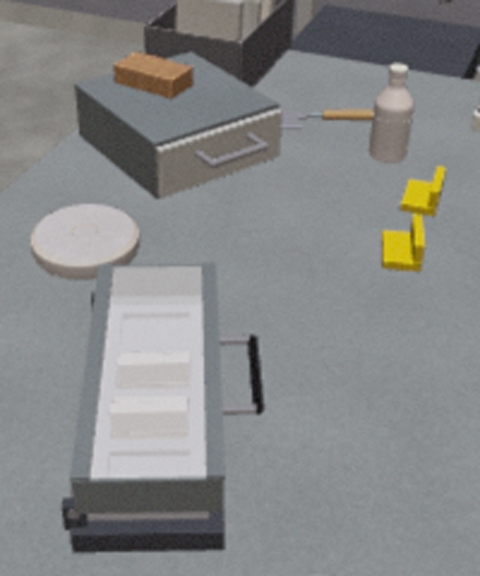

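The drawer is shut (panel flush in f1 at (625,200)). The guard is fully down, with both samples visible under it at f1 (250,310) and (295,290). The other things are where they were and the arm is clear, so I'm handing in.

```bash
python3 -c "
from station import *
print(sign_off())"
```

```text
the job is handed in; nothing more can be done
None
```

Both samples in the drawer are seated flat in pockets of their own, the guard was lowered gently until fully down, the drawer is fully shut, nothing else on the bench was moved, and the job is handed in (about 107 s of the 210 s allowed).

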